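# Hold a fresh tube label under the label press

## Task

The long sample tube in the rack has just been given its label, and the glue needs steady pressure. Lay the tube on its side in the trough of the label press, round end against the end stop and cap sticking out of the open end, let go of it, then swing the press lever down until the lever is level (not on to its stop, which squeezes the tube too hard) so that the sprung foot bears on the label. Finish while still holding the lever level, and leave the other tubes, the vial and the dish where they are.

Things in the scene. Friction and masses are not known exactly. Their poses are not given: they have to be found in the camera images.
- tube: the long sample tube, the only one this long in the rack (the two others are 63 mm long and 10 mm thick): 76 mm long, round body 12 mm diameter, cap 14 mm diameter over the top 13 mm, 20 g. Origin at the centre of its round bottom end, its z axis along the tube towards the cap. It starts upright in the rack with its bottom 3 mm above the work surface, its upper 34 mm standing out of the rack
- tube_cap (a point): point on the tube's axis in the middle of the cap, 70 mm from the bottom end
- rack: tube rack, 138 x 72 mm and 45 mm high, open square cells of 13 mm, fixed. Origin at the centre of its underside, its y axis along the 138 mm side (x axis along the 72 mm side). The tubes in it stand about 50 mm apart along y
- press: hand label press, fixed; base plate 152 x 104 mm, 18 mm high. Origin on the work surface under the middle of the presser foot; z up, x from front to back (lever pivot at the back), y along the trough. A tube lying home in the trough has its axis at height 55 mm, x = 0, round end at y = -27 mm, cap from y = +36 to +49 mm
- trough (a point): where the axis of a tube lying in the V trough runs, 55 mm above the work surface, under the middle of the foot; axes as the press's. The trough (90 degrees, 24 mm wide at its rims, 58 mm high) runs from y = -27 mm, closed by a flat end stop 26 mm wide and 65 mm high, to y = +23 mm, open; beyond that only the base plate (to y = +52 mm) lies below
- lever_pivot (a point): axis of the lever's hinge (along the press's y), 65 mm behind the trough point and 92 mm above the work surface; axes as those of the press
- handle (a point): middle of the lever's cross handle, a round bar 16 mm thick, 92 mm long, parallel to the press's y, at the lever's free end, 150 mm from the pivot; the arm (16 mm wide, 9 mm thick) joins it in the middle, so grip it beside the arm or push it on top. 234 mm above the work surface with the lever up, 92 mm when level; it moves forward and down on an arc about the pivot
- press_lever (a joint): angle of the press lever, rad: 0 standing up as its return spring leaves it (1.25 rad above level), 1.25 exactly level, 1.37 at its lower stop. It springs back up when let go. Holding it level on a tube takes about 8 N down on the handle
- press_foot (a joint): how far the sprung foot (30 mm along the trough, 12 mm wide, 65 mm from the pivot) is pushed into the lever, m: 0 free, at most 0.018. It meets a tube lying in the trough at a lever angle of about 1.12 rad with 4 N, and is 8 mm in and bears with about 10 N when the lever is level (0.8 N per mm)
- foot_pad (a point): centre of the underside of the foot's rubber pad
- small_tube_a: a shorter sample tube (63 mm long, 10 mm thick) in the rack, to be left alone; origin at its bottom end
- small_tube_b: another shorter sample tube (63 mm long, 10 mm thick) in the rack, to be left alone; origin at its bottom end
- vial: small reagent vial with a screw cap, 22 mm diameter, 45 mm high, standing near the press, to be left alone; origin at the centre of its underside
- dish: flat round dish, 63 mm diameter, 15 mm high, near the press, to be left alone; origin at the centre of its underside

How it is judged (in metres and radians):
On the way, in this order (a step that is already met when the one before it is completed fails the run):
1. the long tube lies in the trough, round end at the stop, let go, with the lever still up (angle between the z axis of tube and the y axis of press, either way round below 0.1 rad and y of tube in the frame of press between -0.032 and -0.017 m and y of tube_cap in the frame of press above 0.03 m and x of tube in the frame of trough between -0.004 and 0.004 m and z of tube in the frame of trough between -0.004 and 0.004 m and contact force between tube and the fingers below 0.05 N and value of joint press_lever below 0.3 rad), for 0.3 s.
2. the lever is level and the foot bears on the tube (angle between the z axis of tube and the y axis of press, either way round below 0.1 rad and y of tube in the frame of press between -0.032 and -0.017 m and y of tube_cap in the frame of press above 0.03 m and x of tube in the frame of trough between -0.004 and 0.004 m and z of tube in the frame of trough between -0.004 and 0.004 m and value of joint press_lever between 1.19 and 1.31 rad and contact force between press_foot and tube between 6 and 15 N), for 0.3 s.
At the end, for the whole second after the job is handed in: Robot still holding the lever (over 2 N) at 1.25 rad within 0.06, still; foot bearing on the long tube with 6 to 15 N; tube untouched by the fingers, along the trough within 0.1 rad, axis within 4 mm, round end within 10 mm of the stop, cap out of the open end (all of step 2 and velocity of joint press_lever between -0.1 and 0.1 rad/s and contact force between any of the fingers, the arm and press_lever above 2 N and contact force between tube and the fingers below 0.05 N); the arm keeps its last pose, push and grip.
It fails at once if the foot crushes the tube (more than 25 N) (contact force between press_foot and tube above 25 N).
It fails at once if the small tube a is disturbed (moved more than 25 mm) (distance of small_tube_a from where it was at the start of the episode above 0.025 m).
It fails at once if the small tube b is disturbed (moved more than 25 mm) (distance of small_tube_b from where it was at the start of the episode above 0.025 m).
It fails at once if the vial is disturbed (moved more than 25 mm) (distance of vial from where it was at the start of the episode above 0.025 m).
It fails at once if the dish is disturbed (moved more than 25 mm) (distance of dish from where it was at the start of the episode above 0.025 m).
It also fails if it takes over 64 s, if anything falls off the work surface, if the arm or the gripper's body presses on something with over 40 N, if the wrist force passes 120 N, or if a joint passes its speed limit or range.

## Robot

A 6-joint arm with a two-finger parallel gripper is mounted at the origin on a cart in front of the work surface, level with it; the furniture and walls round the work are solid. World frame = base frame: x ahead of the robot, y to its left, z up, the work surface at z = 0. Lengths are in mm, angles in rad, forces in N, time in s.
With the tool pointing down it reaches from about 300 to 875 mm from the base axis. Payload 6.4 kg.
Tool frame: the origin (TCP) lies midway between the tips of the shut fingers; the grasp point (between the pads) lies manip.tcp_to_grasp behind it (manip.tcp_to_grasp is the distance from the TCP to the grasp point, in mm); z points along the fingers, y is the line along which they close (so a half turn about z gives the same grasp; the last joint's range is limited). The gripper opens to 85 mm and grips with 20 to 120 N. Pads are 22 mm wide; open, the fingers measure 114 mm over their backs; the gripper's body (76 mm by 85 mm) begins 54 mm behind the grasp point. The pads swing forward as they close: fully open they stand 13 mm farther back than shut.
Start: joints at [-1.467, 0.181, 1.607, -0, 1.354, -0.206], TCP at [175.315, -547.636, 231.288] pointing down, gripper open.
Joint ranges: [-2.99, 2.99], [-0.89, 2.07], [0.3, 2.58], [-1.14, 4.28], [0, 2.63], [-3.12, 3.12]. Speed limits (rad/s): [2.57, 2.57, 3.01, 3.14, 3.14, 3.14].

## Interface

Orientations are given as [roll, pitch, yaw] about the fixed x, y, z axes, in that order (R = Rz(yaw) Ry(pitch) Rx(roll)).
In Python, from station import manip gives the robot as it stands.
- The arm moves only by the tool play_rows, never from a script. Its argument "targets" is a list that holds one entry, the list of rows, each a list of 5 numbers: the shift along the tool's x, y, z in m, then the turn about the tool's z in degrees, then the finger opening in m, from 0 to 0.0854. A call has 1 to 8 rows; each row is the pose to reach, as a shift and turn from the pose commanded when the call began, along the tool's axes at that moment; what a row does not reach only later rows make up. A row lasts 1/12 s, in which the tool goes at most 41.7 mm and 7.16 degrees, less where a joint would pass 70% of its speed; a pose out of reach is approached as far as the arm can. A call with a gripper value outside its range is refused whole. The fingers move at their own pace and stop on an object; "force" is the grip in N (left out, the last holds). Time passes only in rows, so rows that repeat a pose let the fingers close. It gives the time, the measured TCP pose, the force, the opening and the grip force at its end, in the units of the state.
- manip.get_state(): the state, without advancing time (a new reading comes with each control period).
- manip.grab_frame(name): name is "scene" or "top" or "wrist"; returns the picture (384x512x3 uint8, red, green, blue); there is no depth.
- manip.camera_model(name): a dict with "intrinsics" (3x3 intrinsics, pixels), "distortion" ([k1, k2, p1, p2, k3] as OpenCV has them; the pictures are not rectified), "xyz" and "attitude" of the camera in the world. Camera axes: x right, y up, looking along -z (the intrinsics and any distortion apply to the point x, -y, -z); pixel columns grow to the right and rows downward; lengths in mm; the calibration is good to about 2 mm. A picture is of the moment at which its call begins: read the wrist's pose just before it. camera_model takes no time and is no camera call; for the wrist camera it gives the pose at the moment of the call.
- manip.sign_off(): hands the job in; it is judged then, once.
Trained networks look in the newest picture that a camera, given by its name, has taken for a name from the list of things; names that differ only in an ending like _2 or _b are one class to them, and where a whole thing is asked for, a point or a joint stands for the part that bears it (a point fixed in the world has none). Each returns a list of dicts, best first, with "conf" (0 to 1); they miss things now and then, are a little off and sometimes report something else, mostly with a low value. They report only what shows in the picture. A call takes as long as a camera call.
- manip.recognise(name, camera): "centre" ([x, y, z] in mm, in world coordinates, good to about 4 mm: the middle of the surface that is visible of it).
- manip.masks_of(name, camera): "region" (384x512 bool, what is visible of it).
- manip.pinpoint(name, camera): "centre" ([x, y, z] in mm, in world coordinates, good to about 4 mm: a listed point, or the origin of a listed thing).
The state is a dict: "t": time; "joint_positions": joint angles; "joint_velocities": joint speeds; "joint_efforts": joint torques, N m; "tcp_pos": TCP position; "eef_rot": TCP orientation; "force": force on the tool from outside, world axes, zero at the start; "moment": the same for the moment, N m; "width": finger opening in mm; "grasp_force": force on a finger pad.
Only numpy, scipy, OpenCV 4.12 (cv2) and the standard library are available. Lean on these libraries where they do the work, as an engineer would, in place of code of your own. Each camera call takes 0.05 s, during which the arm holds its last target. There are 200 camera calls.

## Working session

There is one attempt and no reset: what is moved stays moved. The work goes in short steps, Python scripts to look and compute and a tool call to move; the robot and the scene stay as the last step left them, time stands still between calls to the robot, and variables do not carry over. Pictures are saved under pics/ and viewed, at most 10 in all, crops included, and the job is handed in when it is done.

Besides the shell and the picture viewer there is one more tool, called as name([rows], argument=value, ...), one row to a line, values as JSON. play_rows: Moves the arm, as the interface text tells. Its arguments: {"type":"object","properties":{"targets":{"type":"array","items":{"type":"array","items":{"type":"array","items":{"type":"number"}}}},"force":{"type":"number"}},"required":["targets"]}

```bash
ls; mkdir -p pics; python3 - <<'E'
from station import manip
import cv2,numpy as np
print(manip.tcp_to_grasp, manip.get_state())
for c in ["scene","top"]:
    cv2.imwrite(f"pics/{c}0.png",manip.grab_frame(c)[:,:,::-1])
    m=manip.camera_model(c);print(c,m)
    for n in ["tube","tube_cap","rack","press","trough","lever_pivot","handle","small_tube_a","vial","dish"]:
        print(n,[(np.round(d["centre"]).tolist(),round(d["conf"],2)) for d in manip.pinpoint(n,c)[:3]])
a=cv2.hconcat([cv2.imread("pics/scene0.png"),cv2.imread("pics/top0.png")])
E
```

```text
pics
18.700000000000003 {'t': 0.0, 'joint_positions': array([-1.46727909e+00,  1.81546701e-01,  1.60803698e+00, -1.42805128e-05,
        1.35384740e+00, -2.06243401e-01]), 'joint_velocities': array([-0.00017685, -0.00045785,  0.00034921, -0.00060325, -0.00127754,
        0.00063523]), 'joint_efforts': array([-1.59806506e-03, -4.44873512e+01, -3.51339304e+01, -1.64159628e-04,
        9.08099755e-03, -3.45311457e-05]), 'tcp_pos': array([ 175.25939191, -547.02711329,  230.36700222]), 'eef_rot': array([-3.13979033e+00, -3.62836336e-04,  3.09763393e-01]), 'force': array([-0.43332481,  0.37634461,  0.11700392]), 'moment': array([-0.03008459,  0.00485529, -0.02042668]), 'grasp_force': 0.0, 'width': 85.61412101945493}
scene {'intrinsics': array([[380.20951262,   0.        , 257.59332315],
       [  0.        , 380.20951262, 192.82152386],
       [  0.        ,   0.        ,   1.        ]]), 'distortion': array([0.03306198, 0.        , 0.        , 0.        , 0.        ]), 'xyz': array([-52.6263235 , 584.8827915 , 524.91926962]), 'attitude': array([ 1.1365415 , -0.00724316, -2.27945449])}
tub
[... 614 characters left out ...]
     ,   1.        ]]), 'distortion': array([-0.00305995,  0.        ,  0.        ,  0.        ,  0.        ]), 'xyz': array([ 404.64385172,   83.08174154, 1101.4560936 ]), 'attitude': array([ 0.12381913, -0.00543573, -1.54247946])}
tube [([515.0, 180.0, 1.0], 0.51)]
tube_cap [([518.0, 183.0, 69.0], 0.46)]
rack [([556.0, 199.0, 0.0], 0.73), ([606.0, -46.0, 57.0], 0.6)]
press [([606.0, -42.0, -3.0], 0.93)]
trough [([605.0, -41.0, 56.0], 0.77)]
lever_pivot [([668.0, -48.0, 92.0], 0.67)]
handle [([624.0, -46.0, 236.0], 0.86)]
small_tube_a [([388.0, -24.0, -2.0], 0.71), ([618.0, 188.0, 4.0], 0.39)]
vial [([432.0, 80.0, 1.0], 0.54), ([669.0, -50.0, 90.0], 0.44)]
dish [([390.0, -22.0, 2.0], 0.79)]
```

```bash
python3 - <<'E'
import cv2
for c,(x0,x1,y0,y1) in {"scene":(0,512,0,384),"top":(150,430,20,240)}.items():
    i=cv2.imread(f"pics/{c}0.png")[y0:y1,x0:x1]; s=750/(x1-x0) 
    s=min(s,590/(y1-y0));cv2.imwrite(f"pics/{c}0v.png",cv2.resize(i,None,fx=s,fy=s,interpolation=cv2.INTER_CUBIC));print(s)
E
```

```text
1.46484375
2.6785714285714284
```

View pics/scene0v.png

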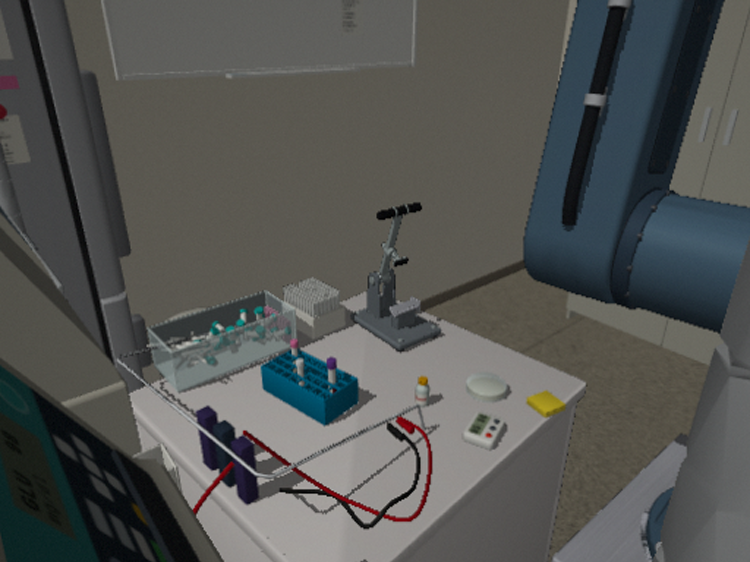

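View pics/top0v.png

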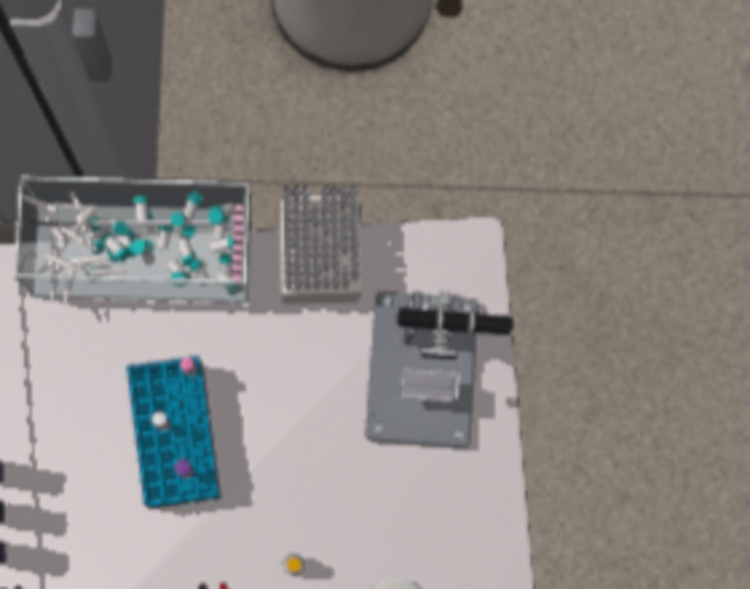

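```bash
cat > h.py <<'E'
from station import manip
import cv2,numpy as np
from scipy.spatial.transform import Rotation as R
def ray(c,px,m=None):
    m=m or manip.camera_model(c)
    p=cv2.undistortPoints(np.array([[px]],float),m["intrinsics"],m["distortion"])[0,0]
    d=R.from_euler("xyz",m["attitude"]).apply([p[0],-p[1],-1]); return np.array(m["xyz"]),d/np.linalg.norm(d)
def onz(c,px,z):
    o,d=ray(c,px); return o+d*(z-o[2])/d[2]
def tri(p,q):
    (a,u),(b,v)=ray("scene",p),ray("top",q)
    s=np.linalg.lstsq(np.c_[u,-v],b-a,rcond=None)[0]; x,y=a+u*s[0],b+v*s[1]
    return (x+y)/2,np.linalg.norm(x-y)
E
python3 - <<'E'
from h import *
print([a for a in dir(manip) if a[0]!='_'])
T=lambda x,y:(150+x/2.6786,20+y/2.6786); S=lambda x,y:(x/1.4648,y/1.4648)
for n,p,q in [("purple",(331,361),(184,467)),("white",(300,361),(160,419)),("pink",(295,345),(188,366))]:
    print(n,tri(S(*p),T(*q)))
for q in [(375,292),(366,438),(470,447),(476,300)]: print("plate",onz("top",T(*q),18))
for q in [(403,370),(460,374),(457,401),(402,395)]: print("trough",onz("top",T(*q),58))
for q in [(128,367),(199,356),(219,497),(146,507)]: print("rack",onz("top",T(*q),45))
for q in [(401,318),(511,324)]: print("handle",onz("top",T(*q),234))
print("vial",onz("top",T(293,564),45))
E
```

```text
['PlanningError', 'camera_model', 'get_state', 'grab_frame', 'masks_of', 'pinpoint', 'recognise', 'sign_off', 'tcp_to_grasp']
purple (array([516.16963625, 182.01710687,  75.33324716]), np.float64(0.923747685511366))
white (array([562.00659919, 207.21696678,  63.21789732]), np.float64(0.2272996261100865))
pink (array([614.51620737, 183.01484633,  57.41244887]), np.float64(1.1996789009126663))
plate [703.62913624   3.36528062  18.        ]
plate [555.94527723   9.39927101  18.        ]
plate [549.98640045 -93.07860574  18.        ]
plate [698.44112013 -97.81652213  18.        ]
trough [616.93813881 -21.90117864  58.        ]
trough [614.65729191 -76.4149883   58.        ]
trough [588.43251828 -73.80979706  58.        ]
trough [592.69043919 -21.33673246  58.        ]
rack [614.71781973 242.56361898  45.        ]
rack [627.55387291 174.44230052  45.        ]
rack [491.38856386 150.10773365  45.        ]
rack [479.85825842 219.14603127  45.        ]
handle [623.33185273  -1.91937487 234.        ]
handle [621.04633621 -89.88197499 234.        ]
vial [429.89854884  77.85003943  45.        ]
```

```bash
cat >> h.py <<'E'
def mv(xyz,yaw=None):
    s=manip.get_state(); r=R.from_euler("xyz",s["eef_rot"]); y0=s["eef_rot"][2]
    sh=r.inv().apply(np.array(xyz,float)-s["tcp_pos"])/1000
    t=0 if yaw is None else -np.degrees((yaw-y0+np.pi)%(2*np.pi)-np.pi)
    print("t",round(s["t"],2),"tcp",s["tcp_pos"].round(1),"yaw",round(y0,3),"-> shift",sh.round(4),"turn",round(t,1))
PO=np.array([604,-44.3]);PY=-0.042
def P(x,y,z):
    c,s=np.cos(PY),np.sin(PY); return [PO[0]+c*x-s*y,PO[1]+s*x+c*y,z]
E
python3 -c "
from h import *
mv([516.5,182.5,160],1.748)"
```

```text
t 1.1 tcp [ 175.3 -547.6  231.3] yaw 0.31 -> shift [ 0.5475 -0.5914  0.0713] turn -82.4
```

play_rows([
  [[0.027, -0.03, 0, -5, 0.05], [0.055, -0.059, 0, -10, 0.05], [0.082, -0.089, 0, -15, 0.04], [0.11, -0.118, 0, -20, 0.04], [0.137, -0.148, 0, -25, 0.04], [0.164, -0.177, 0, -30, 0.04], [0.192, -0.207, 0, -35, 0.04], [0.219, -0.237, 0, -40, 0.04]],
])

```text
t: 1.77
tcp_pos: [312.1, -253.4, 231.5]
eef_rot: [3.141, 0.0, 1.012]
force: [1.7, -0.1, -0.5]
width: 40.0
grasp_force: 0.0
```

```bash
python3 -c "
from h import *
mv([516.5,182.5,160],1.748)"
```

```text
t 1.77 tcp [ 312.1 -253.4  231.5] yaw 1.012 -> shift [ 0.478  -0.0581  0.0714] turn -42.2
```

play_rows([
  [[0.04, -0.005, 0, -5, 0.04], [0.08, -0.01, 0, -10, 0.04], [0.12, -0.015, 0, -15, 0.04], [0.16, -0.02, 0, -20, 0.04], [0.2, -0.024, 0, -25, 0.04], [0.24, -0.029, 0, -30, 0.04], [0.28, -0.034, 0, -35, 0.04], [0.32, -0.039, 0, -40, 0.04]],
])

```text
t: 2.43
tcp_pos: [450.0, 38.4, 231.7]
eef_rot: [3.14, 0.0, 1.711]
force: [0.9, -1.4, 0.5]
width: 40.1
grasp_force: 0.0
```

```bash
python3 -c "
from h import *
mv([516.5,182.5,150],1.748)"
```

```text
t 2.43 tcp [450.   38.4 231.7] yaw 1.711 -> shift [0.1334 0.0859 0.0817] turn -2.1
```

play_rows([
  [[0.03, 0.02, 0.0, -2, 0.04], [0.06, 0.04, 0, -2, 0.04], [0.09, 0.06, 0.02, -2, 0.04], [0.12, 0.077, 0.05, -2, 0.04], [0.133, 0.086, 0.08, -2, 0.04], [0.133, 0.086, 0.08, -2, 0.04], [0.133, 0.086, 0.08, -2, 0.04]],
])

```text
t: 3.02
tcp_pos: [514.9, 180.3, 148.7]
eef_rot: [-3.136, -0.0, 1.743]
force: [-0.3, -1.0, 0.2]
width: 39.7
grasp_force: 0.0
```

```bash
python3 - <<'E'
from h import *
mv([516.5,182.5,150],1.748)
w=manip.grab_frame("wrist");s=manip.grab_frame("scene")
print(manip.camera_model("wrist")["xyz"])
for c in ["wrist","scene"]:
  for n in ["tube_cap","tube"]:print(c,n,[(np.round(d["centre"],1).tolist(),round(d["conf"],2)) for d in manip.pinpoint(n,c)[:3]])
s=cv2.resize(s[:,60:],None,fx=1.2,fy=1.2)[:384]; 
cv2.imwrite("pics/w1.png",cv2.resize(w,(400,300))[:,:,::-1])
i=cv2.hconcat([cv2.resize(w,(400,300)),cv2.resize(s,(400,300))]);cv2.imwrite("pics/c1.png",i[:,:,::-1])
E
```

```text
t 3.02 tcp [514.9 180.3 148.7] yaw 1.743 -> shift [ 0.0019  0.002  -0.0013] turn -0.3
[506.07243838 245.57287927 294.38084618]
wrist tube_cap [([516.5, 181.1, 70.2], 0.74)]
wrist tube [([519.4, 182.2, 3.0], 0.77)]
scene tube_cap [([521.5, 186.7, 74.3], 0.4)]
scene tube [([516.4, 183.3, -0.4], 0.4), ([429.7, 77.7, 3.3], 0.39)]
```

View pics/c1.png

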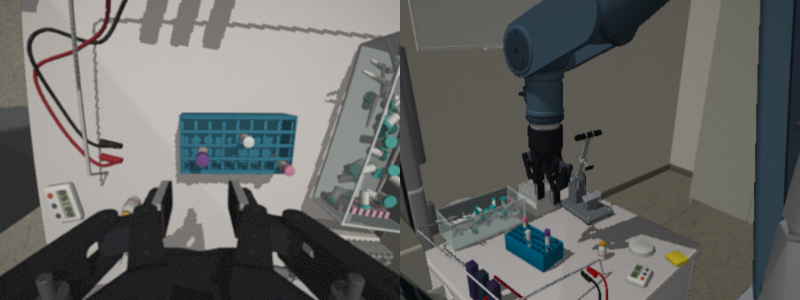

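```bash
python3 - <<'E'
from h import *
m=manip.camera_model("scene");r=R.from_euler("xyz",m["attitude"])
for z in [149,222,300,322,350,380,420,460,500]:
    p=r.inv().apply(np.array([515,180,z])-m["xyz"]); d=-p[2]
    q=cv2.projectPoints(np.array([[p[0],-p[1],-p[2]]]),np.zeros(3),np.zeros(3),m["intrinsics"],m["distortion"])[0].ravel()
    print(z,(q-[60,0])*[.885,.9375]+[400,0],"mm per panelpx",d/380/.885)
E
```

```text
149 [547.21504912 202.68336417] mm per panelpx 2.343079501503114
222 [546.33108132 172.39085262] mm per panelpx 2.251753859934494
300 [545.28620141 137.16596663] mm per panelpx 2.1541730374365162
322 [544.97022045 126.63278738] mm per panelpx 2.1266502413473427
350 [544.55314367 112.81142103] mm per panelpx 2.09162122814294
380 [544.0865175  97.4557665] mm per panelpx 2.0540901425667952
420 [543.42991029  76.0347942 ] mm per panelpx 2.0040486951319347
460 [542.73013577  53.43633653] mm per panelpx 1.9540072476970742
500 [541.98246577  29.54216292] mm per panelpx 1.9039658002622135
```

```bash
python3 -c "
from h import *
mv([515,189.7,62],1.748)"
```

```text
t 3.32 tcp [517.8 178.9 153.4] yaw 1.74 -> shift [ 0.0111 -0.0013  0.0914] turn -0.5
```

```bash
python3 -c "
from h import *
for i in range(5):
    manip.grab_frame('wrist'); s=manip.get_state(); print(s['tcp_pos'].round(1),s['eef_rot'].round(4),s['joint_velocities'].round(3)[:3])
    print([(np.round(d['centre'],1).tolist(),round(d['conf'],2)) for d in manip.pinpoint('tube_cap','wrist')[:1]])
"
```

```text
[517.6 179.  153.1] [3.1385e+00 2.0000e-04 1.7397e+00] [0.002 0.008 0.003]
[([517.5, 180.7, 71.2], 0.94)]
[517.2 179.2 152.5] [3.1396e+00 1.0000e-04 1.7401e+00] [0.006 0.01  0.002]
[([516.8, 181.1, 72.6], 0.87)]
[516.9 179.4 151.9] [3.1406e+00 1.0000e-04 1.7404e+00] [ 0.005  0.009 -0.001]
[([518.5, 180.3, 68.8], 0.92)]
[516.8 179.6 151.5] [ 3.1412 -0.      1.7407] [0.001 0.005 0.002]
[([518.9, 180.7, 71.1], 0.89)]
[516.7 179.6 151.3] [ 3.1416 -0.      1.7409] [ 0.002  0.003 -0.   ]
[([517.9, 180.1, 68.0], 0.8)]
```

play_rows([
  [[0.0094, 0.0006, 0.015, -0.5, 0.04], [0.0094, 0.0006, 0.03, -0.5, 0.04], [0.0094, 0.0006, 0.045, -0.5, 0.04], [0.0094, 0.0006, 0.06, -0.5, 0.04], [0.0094, 0.0006, 0.074, -0.5, 0.04], [0.0094, 0.0006, 0.083, -0.5, 0.04], [0.0094, 0.0006, 0.0885, -0.5, 0.04], [0.0094, 0.0006, 0.0885, -0.5, 0.04]],
])

```text
t: 4.48
tcp_pos: [514.9, 188.9, 61.6]
eef_rot: [-3.139, -0.0, 1.75]
force: [-0.6, -0.8, 0.4]
width: 40.0
grasp_force: 0.0
```

```bash
python3 -c "
from h import *
for i in range(4):
    w=manip.grab_frame('wrist')
mv([515.6,189.1,62],1.748)
print([(np.round(d['centre'],1).tolist(),round(d['conf'],2)) for d in manip.pinpoint('tube_cap','wrist')[:1]])
cv2.imwrite('pics/w2.png',cv2.resize(w[180:,100:420],(640,408))[:,:,::-1])"
```

```text
t 4.68 tcp [516.5 189.2  63.8] yaw 1.75 -> shift [ 0.0001 -0.0009  0.0018] turn 0.1
[([518.7, 183.0, 68.1], 0.69)]
```

View pics/w2.png

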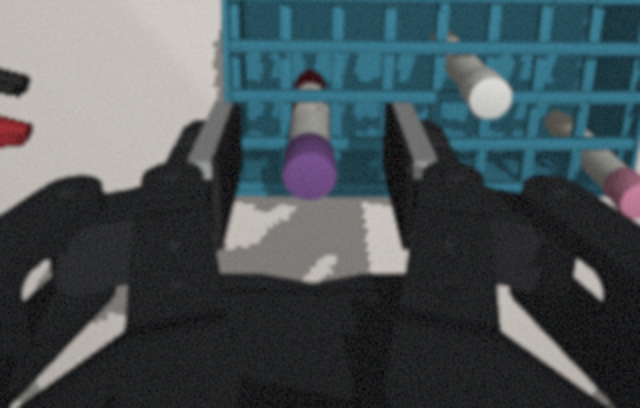

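play_rows([
  [[0, 0, 0, 0, 0.01], [0, 0, 0, 0, 0.01], [0, 0, 0, 0, 0.01], [0, 0, 0, 0, 0.01], [0, 0, 0, 0, 0.01], [0, 0, 0, 0, 0.01]],
], force=25)

```text
t: 5.23
tcp_pos: [516.1, 189.1, 63.4]
eef_rot: [3.141, 0.0, 1.75]
force: [-0.6, 0.5, 5.5]
width: 13.1
grasp_force: 24.6
```

play_rows([
  [[0, 0, -0.02, 0, 0.01], [0, 0, -0.04, 0, 0.01], [0, 0, -0.06, 0, 0.01], [0, 0, -0.07, 0, 0.01], [0, 0, -0.07, 0, 0.01]],
])

```text
t: 5.65
tcp_pos: [517.3, 189.3, 135.1]
eef_rot: [3.137, 0.0, 1.75]
force: [1.3, 0.8, 0.2]
width: 12.8
grasp_force: 24.8
```

```bash
python3 -c "
from h import *
for c in ['wrist','scene']:
  for i in range(2): w=manip.grab_frame(c)
  for n in ['tube_cap','tube']: print([(np.round(d['centre'],1).tolist(),round(d['conf'],2)) for d in manip.pinpoint(n,c)[:2]])
mv([515.6,189.1,62],1.748)
"
```

```text
[([518.6, 179.9, 138.6], 0.55), ([615.8, 184.5, 1.9], 0.54)]
[([520.9, 181.7, 72.9], 0.86)]
[([430.2, 77.8, 6.3], 0.49), ([520.4, 187.0, 144.6], 0.47)]
[([511.7, 185.3, 68.6], 0.69), ([622.1, -44.0, 233.7], 0.42)]
t 6.05 tcp [515.  188.9 131.7] yaw 1.75 -> shift [0.0001 0.0007 0.0697] turn 0.1
```

play_rows([
  [[-0.02, 0, 0, 0, 0.01], [-0.038, 0, 0, 0, 0.01], [-0.038, 0, 0.02, 0, 0.01], [-0.038, 0, 0.04, 0, 0.01], [-0.038, 0, 0.053, 0, 0.01], [-0.038, 0, 0.053, 0, 0.01], [-0.038, 0, 0.053, 0, 0.01], [-0.032, 0, 0.053, 0, 0.01]],
])

```text
t: 6.72
tcp_pos: [522.1, 157.1, 80.4]
eef_rot: [3.141, 0.0, 1.749]
force: [-0.7, -0.3, 0.5]
width: 12.7
grasp_force: 24.8
```

play_rows([
  [[0.006, 0, 0, 0, 0.01], [0.013, 0, 0, 0, 0.01], [0.02, 0, 0, 0, 0.01], [0.027, 0, 0, 0, 0.01], [0.034, 0, 0, 0, 0.01], [0.041, 0, 0, 0, 0.01], [0.047, 0, 0, 0, 0.01], [0.047, 0, 0, 0, 0.01]],
])

```text
t: 7.38
tcp_pos: [512.7, 205.4, 79.9]
eef_rot: [3.141, -0.001, 1.751]
force: [-0.1, 0.4, 1.3]
width: 12.1
grasp_force: 24.8
```

```bash
python3 -c "
from h import *
mv([515.6,189.1,62],1.748)
s=manip.get_state();print(s['force'],s['width'],s['grasp_force'])
f=manip.grab_frame('scene');t=manip.grab_frame('wrist')
i=cv2.hconcat([cv2.resize(f[150:310,120:340],(412,300)),cv2.resize(t[150:,100:],(388,300))])
cv2.imwrite('pics/a1.png',i[:,:,::-1])"
```

```text
t 7.38 tcp [512.7 205.4  79.9] yaw 1.751 -> shift [-0.0165 -0.      0.0179] turn 0.2
[-0.05195917  0.42579934  1.27891272] 12.076683093299582 24.758394062519073
```

View pics/a1.png

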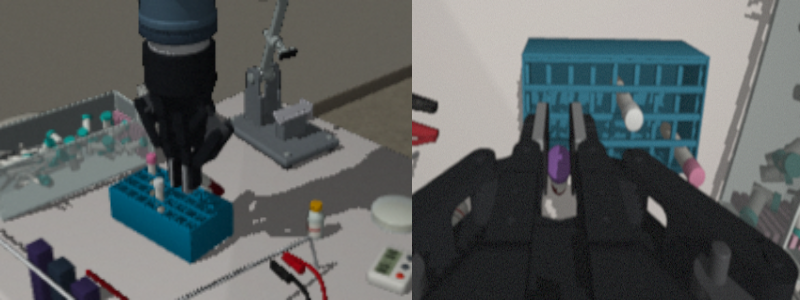

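play_rows([
  [[0, 0, 0.003, 0, 0.01], [0, 0, 0.006, 0, 0.01], [0, 0, 0.009, 0, 0.01], [0, 0, 0.012, 0, 0.01], [0, 0, 0.014, 0, 0.01], [0, 0, 0.014, 0, 0.01]],
])

```text
t: 7.98
tcp_pos: [512.7, 203.5, 65.1]
eef_rot: [-3.141, 0.0, 1.749]
force: [-0.2, -1.6, 0.2]
width: 11.4
grasp_force: 25.2
```

play_rows([
  [[0.004, 0, -0.02, 0, 0.01], [0.004, 0, -0.045, 0, 0.01], [0.004, 0, -0.07, 0, 0.01], [0.004, 0, -0.08, 0, 0.01], [0.004, 0, -0.08, 0, 0.01]],
], force=40)

```text
t: 8.4
tcp_pos: [514.2, 208.2, 148.6]
eef_rot: [3.136, -0.0, 1.75]
force: [0.4, -0.1, 0.9]
width: 10.4
grasp_force: 31.4
```

```bash
python3 -c "
from h import *
for c in ['wrist','scene']:
  for i in range(2): w=manip.grab_frame(c)
  for n in ['tube_cap','tube']: print(c,n,[(np.round(d['centre'],1).tolist(),round(d['conf'],2)) for d in manip.pinpoint(n,c)[:2]])
mv([515.6,189.1,62],1.748)
f=w;t=manip.grab_frame('wrist')
i=cv2.hconcat([cv2.resize(f[120:280,120:340],(412,300)),cv2.resize(t[150:,100:],(388,300))])
cv2.imwrite('pics/a2.png',i[:,:,::-1])"
```

```text
wrist tube_cap [([516.1, 193.0, 156.6], 0.56)]
wrist tube [([528.7, 148.9, 104.4], 0.85)]
scene tube_cap [([388.4, -21.5, 0.0], 0.17)]
scene tube [([521.8, 146.2, 100.3], 0.45)]
t 8.8 tcp [511.6 207.6 144.6] yaw 1.75 -> shift [-0.0189  0.0008  0.0826] turn 0.1
```

View pics/a2.png

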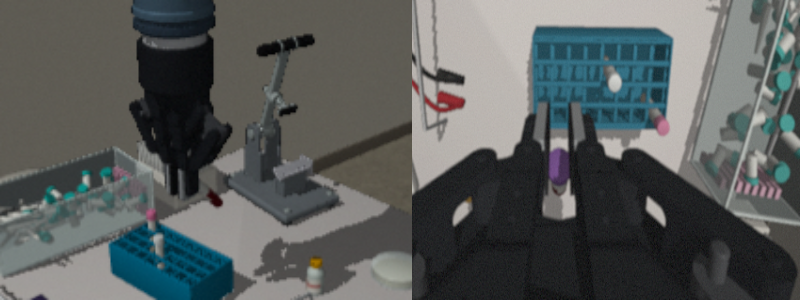

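```bash
python3 -c "
from h import *
print(manip.get_state()['width'],P(-40,53,80))
mv(P(-40,53,80),1.571+PY)
"
```

```text
10.754431779433002 [np.float64(566.2606204278645), np.float64(10.332766994819877), 80]
t 8.85 tcp [511.8 207.6 144.8] yaw 1.75 -> shift [-0.2038  0.0186  0.0648] turn 12.6
```

play_rows([
  [[-0.03, 0.003, 0, 2, 0.005], [-0.065, 0.006, 0, 4, 0.005], [-0.1, 0.009, 0, 6, 0.005], [-0.135, 0.012, 0, 9, 0.005], [-0.17, 0.016, 0.02, 12.6, 0.005], [-0.195, 0.018, 0.04, 12.6, 0.005], [-0.204, 0.018, 0.06, 12.6, 0.005], [-0.204, 0.018, 0.065, 12.6, 0.005]],
], force=25)

```text
t: 9.52
tcp_pos: [564.6, 8.0, 77.4]
eef_rot: [-3.137, -0.0, 1.526]
force: [-1.2, -0.7, -1.5]
width: 10.6
grasp_force: 31.4
```

```bash
python3 -c "
from h import *
for c in ['wrist','top','scene']:
  for i in range(2): w=manip.grab_frame(c)
  for n in ['tube_cap','tube','trough','press','handle','lever_pivot']: print(c,n,[(np.round(d['centre'],1).tolist(),round(d['conf'],2)) for d in manip.pinpoint(n,c)[:2]])
mv(P(-40,53,80),1.571+PY)
print(manip.get_state()['width'])
"
```

```text
wrist tube_cap [([563.5, -6.1, 88.3], 0.96)]
wrist tube [([563.8, -51.5, 40.8], 0.83)]
wrist trough []
wrist press [([607.0, -45.3, -2.0], 0.79)]
wrist handle []
wrist lever_pivot []
top tube_cap [([620.1, 183.7, 4.1], 0.47)]
top tube [([561.0, 211.7, 6.8], 0.5), ([562.7, -50.9, 39.5], 0.39)]
top trough [([565.6, -50.6, 39.5], 0.63), ([605.5, -43.8, 58.9], 0.57)]
top press [([609.3, -42.9, -1.2], 0.6), ([567.1, -48.3, 40.1], 0.6)]
top handle []
top lever_pivot []
scene tube_cap [([565.7, 0.9, 96.8], 0.4)]
scene tube [([563.7, -48.4, 38.1], 0.43)]
scene trough [([608.5, -40.6, 51.6], 0.73), ([618.1, 188.5, 1.7], 0.69)]
scene press [([603.9, -40.4, 3.0], 0.95)]
scene handle [([567.5, 1.9, 96.2], 0.63), ([385.5, -24.4, -0.5], 0.52)]
scene lever_pivot [([665.5, -47.7, 93.5], 0.91), ([570.9, 1.3, 96.6], 0.38)]
t 10.72 tcp [566.3  10.2  80.8] yaw 1.53 -> shift [ 0.0002 -0.      0.0008] turn 0.0
10.628017008140274
```

play_rows([
  [[0.0, 0, 0.01, 0, 0.005], [0.003, 0, 0.018, 0, 0.005], [0.008, 0, 0.023, 0, 0.005], [0.013, 0, 0.028, 0, 0.005], [0.018, 0, 0.033, 0, 0.005], [0.022, 0, 0.038, 0, 0.005], [0.026, 0, 0.043, 0, 0.005], [0.03, 0, 0.048, 0, 0.005]],
])

```text
t: 11.38
tcp_pos: [567.6, 40.7, 32.3]
eef_rot: [3.142, 0.0, 1.53]
force: [0.4, -0.1, 0.2]
width: 10.3
grasp_force: 25.6
```

play_rows([
  [[0.003, 0, 0.004, 0, 0.005], [0.005, 0, 0.008, 0, 0.005], [0.006, 0, 0.012, 0, 0.005], [0.006, 0, 0.014, 0, 0.005], [0.006, 0, 0.016, 0, 0.005], [0.006, 0, 0.016, 0, 0.005]],
])

```text
t: 11.88
tcp_pos: [567.7, 46.1, 16.5]
eef_rot: [-3.141, -0.0, 1.53]
force: [0.5, 0.2, 1.3]
width: 10.0
grasp_force: 27.3
```

```bash
python3 -c "
from h import *
for c in ['wrist','top','scene']:
  for i in range(2): w=manip.grab_frame(c)
  for n in ['tube_cap','tube']: print(c,n,[(np.round(d['centre'],1).tolist(),round(d['conf'],2)) for d in manip.pinpoint(n,c)[:2]])
mv(P(-40,53,80),1.571+PY)
print(manip.get_state()['width'])
f=w;t=manip.grab_frame('wrist')
i=cv2.hconcat([cv2.resize(f[150:310,190:410],(412,300)),cv2.resize(t[150:,100:],(388,300))])
cv2.imwrite('pics/b1.png',i[:,:,::-1])"
```

```text
wrist tube_cap [([567.5, 26.3, 36.1], 0.73)]
wrist tube [([388.7, -25.8, 3.3], 0.71)]
top tube_cap []
top tube [([562.2, -40.5, 20.4], 0.59)]
scene tube_cap [([568.3, 34.9, 38.7], 0.54)]
scene tube [([565.4, -37.1, 17.2], 0.59)]
t 12.48 tcp [567.9  46.1  16.9] yaw 1.53 -> shift [-0.0358 -0.0002 -0.0631] turn 0.0
9.807028899362294
```

View pics/b1.png

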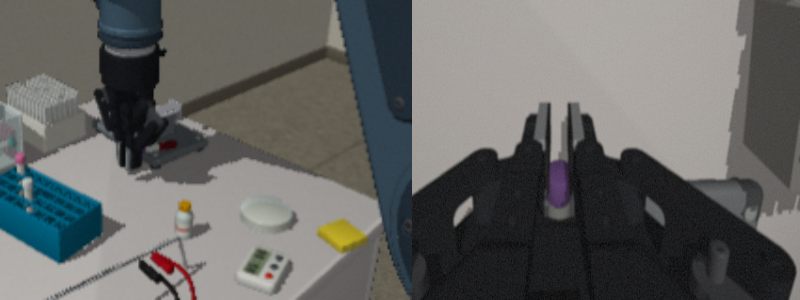

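play_rows([
  [[-0.003, 0, 0.003, 0, 0.005], [-0.006, 0, 0.006, 0, 0.005], [-0.008, 0, 0.009, 0, 0.005], [-0.008, 0, 0.0095, 0, 0.005], [-0.008, 0, 0.0095, 0, 0.022], [-0.008, 0, 0.0095, 0, 0.022], [-0.008, 0, 0.0095, 0, 0.022], [-0.008, 0, 0.0095, 0, 0.022]],
])

```text
t: 13.2
tcp_pos: [567.5, 38.2, 7.4]
eef_rot: [3.141, -0.0, 1.53]
force: [-0.2, -0.3, -0.9]
width: 21.8
grasp_force: 0.0
```

```bash
python3 -c "
from h import *
for c in ['wrist','top','scene']:
  for i in range(3): w=manip.grab_frame(c)
  for n in ['tube_cap','tube']: print(c,n,[(np.round(d['centre'],1).tolist(),round(d['conf'],2)) for d in manip.pinpoint(n,c)[:2]])
mv(P(-40,53,80),1.571+PY)
print(manip.get_state()['width'])
t=manip.grab_frame('top')
cv2.imwrite('pics/b2.png',cv2.resize(t[120:200,260:360],(750,600),interpolation=cv2.INTER_CUBIC)[:,:,::-1])"
```

```text
wrist tube_cap []
wrist tube []
top tube_cap []
top tube []
scene tube_cap []
scene tube [([557.4, -51.7, 19.5], 0.63)]
t 13.95 tcp [567.5  38.2   7.3] yaw 1.53 -> shift [-0.0279 -0.0001 -0.0727] turn 0.0
22.15739106863071
```

View pics/b2.png

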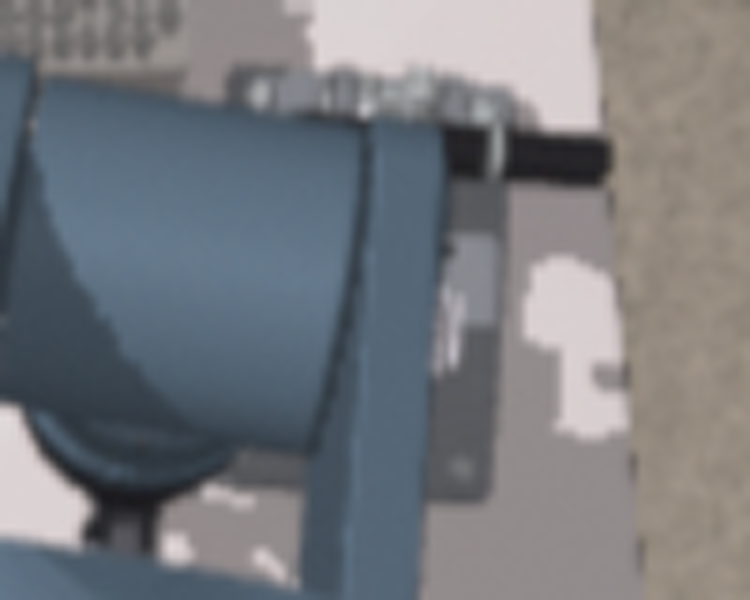

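play_rows([
  [[0.01, 0, -0.02, 0, 0.04], [0.02, 0, -0.05, 0, 0.04], [0.03, 0, -0.09, 0, 0.04], [0.04, 0, -0.13, 0, 0.04], [0.04, -0.04, -0.15, 0, 0.04], [0.04, -0.08, -0.15, 0, 0.04], [0.04, -0.08, -0.15, 0, 0.04]],
])

```text
t: 14.58
tcp_pos: [481.2, 82.8, 155.9]
eef_rot: [-3.134, -0.0, 1.532]
force: [-0.6, 1.2, -2.1]
width: 40.1
grasp_force: 0.0
```

```bash
sed -i 's/PO=np.array(.*);PY/PO=np.array([605.3,-43.3]);PY/' h.py; python3 -c "
from h import *
for c in ['wrist','top','scene']:
  for i in range(3): w=manip.grab_frame(c)
  for n in ['tube_cap','tube','press']: print(c,n,[(np.round(d['centre'],1).tolist(),round(d['conf'],2)) for d in manip.pinpoint(n,c)[:2]])
  if c=='top':t=w
mv(P(-40,53,80),1.571+PY)
i=cv2.hconcat([cv2.resize(w[170:270,220:353],(400,300)),cv2.resize(t[110:200,260:380],(400,300))])
cv2.imwrite('pics/b3.png',i[:,:,::-1])"
```

```text
wrist tube_cap [([592.9, 8.7, 21.6], 0.52)]
wrist tube []
wrist press [([605.4, -47.7, 0.6], 0.71)]
top tube_cap []
top tube [([557.9, 214.8, 2.4], 0.65), ([559.6, -52.3, 24.7], 0.4)]
top press [([606.3, -43.2, -0.5], 0.63), ([611.6, -45.1, 141.8], 0.44)]
scene tube_cap [([604.0, -38.9, -1.0], 0.65), ([590.5, 15.2, 28.2], 0.62)]
scene tube [([559.2, -50.5, 20.7], 0.46)]
scene press [([606.8, -40.3, 1.9], 0.71)]
t 15.48 tcp [489.2  81.4 157.3] yaw 1.53 -> shift [-0.0668  0.0812  0.0773] turn 0.0
```

View pics/b3.png

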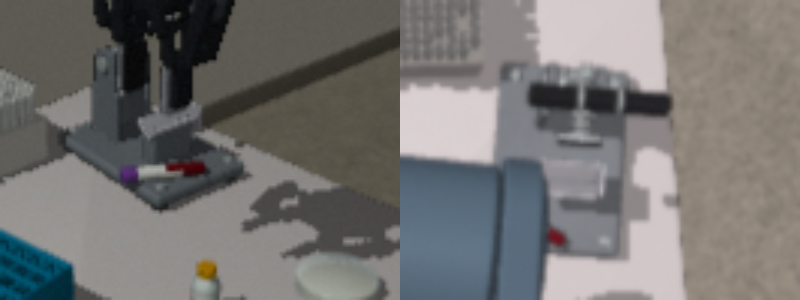

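```bash
python3 -c "
from h import *
mv(P(-42,66,6),1.571+PY)"
```

```text
t 15.48 tcp [489.2  81.4 157.3] yaw 1.53 -> shift [-0.0538  0.0792  0.1513] turn 0.0
```

play_rows([
  [[-0.02, 0.03, 0, 0, 0.085], [-0.04, 0.06, 0.02, 0, 0.085], [-0.054, 0.079, 0.04, 0, 0.085], [-0.054, 0.079, 0.07, 0, 0.085], [-0.054, 0.079, 0.1, 0, 0.085], [-0.054, 0.079, 0.125, 0, 0.085], [-0.054, 0.079, 0.145, 0, 0.085], [-0.054, 0.079, 0.15, 0, 0.085]],
])

```text
t: 16.15
tcp_pos: [562.9, 24.6, 3.5]
eef_rot: [-3.135, -0.001, 1.53]
force: [-1.6, 0.3, -0.4]
width: 84.8
grasp_force: 0.0
```

play_rows([
  [[0, 0, 0, 0, 0.085], [0, 0, 0, 0, 0.07], [0, 0, 0, 0, 0.055], [0, 0, 0, 0, 0.045], [0, 0, 0, 0, 0.035], [0, 0, 0, 0, 0.025], [0, 0, 0, 0, 0.018], [0, 0, 0, 0, 0.018]],
], force=20)

```text
t: 16.82
tcp_pos: [566.0, 24.2, 7.6]
eef_rot: [3.141, 0.0, 1.53]
force: [-0.6, -0.4, 0.3]
width: 18.0
grasp_force: 0.0
```

```bash
cat > look.py <<'E'
from h import *
import sys
for c in sys.argv[1].split(','):
  for i in range(2): w=manip.grab_frame(c)
  for n in sys.argv[2].split(','): print(c,n,[(np.round(d['centre'],1).tolist(),round(d['conf'],2)) for d in manip.pinpoint(n,c)[:2]])
mv(P(-42,66,6),1.571+PY); s=manip.get_state(); print(s['width'],s['grasp_force'])
E
python3 look.py wrist,scene,top tube,tube_cap
```

```text
wrist tube []
wrist tube_cap [([561.9, 15.4, 21.2], 0.86)]
scene tube [([388.4, -22.1, -0.6], 0.67), ([552.2, -52.8, 19.4], 0.47)]
scene tube_cap [([565.0, 21.7, 30.8], 0.59), ([389.4, -24.0, -1.5], 0.59)]
top tube [([554.1, -55.3, 22.3], 0.58)]
top tube_cap []
t 17.42 tcp [565.9  24.2   7.3] yaw 1.53 -> shift [0.0002 0.0002 0.0013] turn 0.0
17.96786626009185 0.0
```

play_rows([
  [[0, 0, 0, 0, 0.005], [0, 0, 0, 0, 0.005], [0, 0, 0, 0, 0.005], [0, 0, 0, 0, 0.005], [0, 0, -0.01, 0, 0.005], [0, 0, -0.03, 0, 0.005], [0, 0, -0.06, 0, 0.005], [0, 0, -0.09, 0, 0.005]],
], force=35)

```text
t: 18.08
tcp_pos: [564.9, 24.4, 98.0]
eef_rot: [-3.139, -0.0, 1.53]
force: [0.5, 0.9, -0.7]
width: 12.3
grasp_force: 33.5
```

```bash
python3 look.py wrist,scene,top tube,tube_cap
```

```text
wrist tube []
wrist tube_cap [([569.0, 10.8, 120.1], 0.89)]
scene tube [([553.5, -49.5, 108.7], 0.52), ([389.1, -24.9, 1.0], 0.41)]
scene tube_cap [([567.6, 21.7, 117.1], 0.45)]
top tube [([551.1, -52.5, 110.5], 0.56)]
top tube_cap []
t 18.68 tcp [565.4  24.3  96.4] yaw 1.53 -> shift [0.0001 0.0009 0.0904] turn 0.0
12.328429902496849 33.47146511077881
```

play_rows([
  [[0, 0, 0, -6.5, 0.005], [0, 0, 0, -13, 0.005], [0, 0, 0, -19.5, 0.005], [0, 0, 0, -26, 0.005], [0, 0, 0, -32.5, 0.005], [0, 0, 0.01, -39, 0.005], [0, 0, 0.02, -45.3, 0.005], [0, 0, 0.03, -45.3, 0.005]],
])

```text
t: 19.35
tcp_pos: [565.9, 24.2, 66.7]
eef_rot: [3.142, 0.0, 2.324]
force: [0.5, -0.0, -0.3]
width: 12.5
grasp_force: 33.5
```

```bash
sed -i 's/^mv.*; s=/mv([575.7,-0.6,55],2.32); s=/' look.py; python3 look.py wrist,scene,top tube,tube_cap,press
```

```text
wrist tube []
wrist tube_cap [([571.4, 17.6, 78.5], 0.64)]
wrist press []
scene tube [([612.1, -37.2, 77.4], 0.42)]
scene tube_cap [([572.0, 21.7, 86.4], 0.57)]
scene press [([604.3, -38.7, -1.5], 0.86)]
top tube []
top tube_cap []
top press [([606.5, -45.5, -3.2], 0.54)]
t 20.1 tcp [565.9  24.2  67.4] yaw 2.32 -> shift [-0.0248 -0.0098  0.0124] turn 0.0
12.275426380498098 33.52210342884064
```

play_rows([
  [[-0.005, -0.002, 0.002, 0, 0.005], [-0.01, -0.004, 0.004, 0, 0.005], [-0.015, -0.006, 0.006, 0, 0.005], [-0.02, -0.008, 0.008, 0, 0.005], [-0.0248, -0.01, 0.01, 0, 0.005], [-0.0248, -0.01, 0.01, 0, 0.005], [-0.0248, -0.01, 0.01, 0, 0.005]],
])

```text
t: 20.68
tcp_pos: [575.4, -1.2, 57.0]
eef_rot: [-3.141, -0.0, 2.32]
force: [0.2, 0.5, 0.1]
width: 12.3
grasp_force: 33.5
```

```bash
python3 look.py scene,top,wrist tube,handle,tube_cap
```

```text
scene tube [([622.9, -62.4, 69.2], 0.44)]
scene handle []
scene tube_cap [([583.1, -3.3, 78.0], 0.62)]
top tube []
top handle []
top tube_cap []
wrist tube []
wrist handle []
wrist tube_cap [([581.7, -9.0, 71.9], 0.63)]
t 21.43 tcp [575.5  -0.7  57.3] yaw 2.32 -> shift [-0.0001  0.0003  0.0023] turn 0.0
12.366435972287295 33.52036893367767
```

play_rows([
  [[0, 0, 0.002, 0, 0.005], [0, 0, 0.004, 0, 0.005], [0, 0, 0.006, 0, 0.005], [0, 0, 0.008, 0, 0.005], [0, 0, 0.0095, 0, 0.005], [0, 0, 0.0095, 0, 0.005]],
])

```text
t: 21.93
tcp_pos: [575.2, -0.7, 47.3]
eef_rot: [-3.141, -0.001, 2.32]
force: [-0.4, -0.4, -0.3]
width: 12.4
grasp_force: 33.5
```

```bash
python3 look.py scene,wrist tube,tube_cap; python3 -c "
from h import *
print(manip.get_state()['force'],manip.get_state()['moment'])"
```

```text
scene tube [([620.3, -63.1, 61.8], 0.46)]
scene tube_cap [([581.4, -2.3, 66.3], 0.62)]
wrist tube []
wrist tube_cap [([583.2, -7.4, 60.2], 0.85)]
t 22.33 tcp [575.6  -0.8  47.9] yaw 2.32 -> shift [ 0.      0.0002 -0.0071] turn 0.0
12.146329454400677 33.48241567611694
[0.48147768 0.37676308 0.42642939] [ 0.00910284  0.00601035 -0.04832389]
```

play_rows([
  [[0, 0, 0.001, 0, 0.005], [0, 0, 0.002, 0, 0.005], [0, 0, 0.003, 0, 0.005], [0, 0, 0.004, 0, 0.005], [0, 0, 0.004, 0, 0.005], [0, 0, 0.004, 0, 0.005]],
])

```text
t: 22.83
tcp_pos: [575.6, -0.6, 44.0]
eef_rot: [3.141, 0.0, 2.321]
force: [-1.1, 1.8, 4.2]
width: 12.4
grasp_force: 33.9
```

```bash
python3 look.py scene,wrist tube,tube_cap; python3 -c "
from h import *
print(manip.get_state()['force'],manip.get_state()['moment'])"
```

```text
scene tube [([624.5, -63.3, 64.2], 0.55)]
scene tube_cap [([583.9, -0.5, 65.5], 0.46)]
wrist tube []
wrist tube_cap [([580.4, -9.6, 57.4], 0.93)]
t 23.23 tcp [575.6  -0.6  43.9] yaw 2.32 -> shift [-0.0001  0.0001 -0.0111] turn 0.0
12.513596159394423 34.07462954521179
[-1.71696519  2.47277132  5.16782267] [0.2085413  0.10761697 0.02533404]
```

play_rows([
  [[0, 0, 0, 0, 0.02], [0, 0, 0, 0, 0.03], [0, 0, 0, 0, 0.03], [0.005, 0, 0, 0, 0.03], [0.015, 0, 0, 0, 0.03], [0.03, 0, 0, 0, 0.03], [0.05, 0, 0, 0, 0.03], [0.05, 0, 0, 0, 0.03]],
])

```text
t: 23.9
tcp_pos: [537.7, 38.6, 42.8]
eef_rot: [-3.139, -0.004, 2.322]
force: [-0.9, -0.4, -1.2]
width: 30.3
grasp_force: 0.0
```

```bash
python3 look.py scene,top,wrist tube,tube_cap,handle,press
```

```text
scene tube [([626.1, -62.5, 57.4], 0.36)]
scene tube_cap [([582.9, -3.8, 67.4], 0.44), ([624.3, -64.4, 59.2], 0.26)]
scene handle []
scene press [([602.9, -40.0, 0.0], 0.91), ([391.7, -24.8, -0.8], 0.62)]
top tube []
top tube_cap []
top handle [([622.5, -45.9, 235.4], 0.87)]
top press []
wrist tube []
wrist tube_cap []
wrist handle []
wrist press []
t 24.8 tcp [541.4  35.8  43.8] yaw 2.32 -> shift [-0.05    0.0003 -0.0112] turn 0.0
29.95801539079375 0.0
```

```bash
python3 -c "
from h import *
print(P(-98,42,27))
mv(P(-98,42,27),1.529)"
```

```text
[np.float64(509.14990472439507), np.float64(2.7777514478745147), 27]
t 24.8 tcp [541.4  35.8  43.8] yaw 2.32 -> shift [-0.0022 -0.0461  0.0168] turn 45.3
```

play_rows([
  [[0, -0.03, 0, 0, 0.03], [-0.002, -0.046, 0.005, 6.5, 0.04], [-0.002, -0.046, 0.01, 13, 0.06], [-0.002, -0.046, 0.0168, 19.5, 0.085], [-0.002, -0.046, 0.0168, 26, 0.085], [-0.002, -0.046, 0.0168, 32.5, 0.085], [-0.002, -0.046, 0.0168, 39, 0.085], [-0.002, -0.046, 0.0168, 45.3, 0.085]],
])

```text
t: 25.47
tcp_pos: [509.1, 3.0, 27.0]
eef_rot: [3.142, -0.0, 1.524]
force: [0.4, -0.3, 1.0]
width: 84.7
grasp_force: 0.0
```

```bash
sed -i 's/^mv.*; s=/mv(P(-64,42,27),1.529); s=/' look.py; python3 look.py scene,top tube,tube_cap,handle,press
```

```text
scene tube []
scene tube_cap [([557.6, 194.4, -3.3], 0.36)]
scene handle [([622.3, -45.8, 232.7], 0.88)]
scene press [([605.8, -41.0, 0.3], 0.96)]
top tube [([625.3, -65.1, 62.4], 0.57)]
top tube_cap [([559.9, 214.1, 3.6], 0.3)]
top handle [([621.0, -45.9, 237.0], 0.79)]
top press [([606.1, -43.3, -0.9], 0.87)]
t 26.07 tcp [509.1   3.   27. ] yaw 1.53 -> shift [-0.0003  0.0341 -0.    ] turn 0.1
85.31408570409799 0.0
```

play_rows([
  [[0, 0.004, 0, 0, 0.085], [0, 0.008, 0, 0, 0.085], [0, 0.011, 0, 0, 0.085], [0, 0.014, 0, 0, 0.085], [0, 0.017, 0, 0, 0.085], [0, 0.019, 0, 0, 0.085], [0, 0.021, 0, 0, 0.085], [0, 0.023, 0, 0, 0.085]],
])

```text
t: 26.73
tcp_pos: [532.2, 2.1, 26.9]
eef_rot: [-3.141, -0.0, 1.53]
force: [-0.2, 0.3, -0.0]
width: 85.1
grasp_force: 0.1
```

```bash
python3 look.py scene,top tube,tube_cap
```

```text
scene tube []
scene tube_cap [([389.0, -24.0, -1.0], 0.69)]
top tube [([560.1, 211.2, 5.0], 0.49)]
top tube_cap []
t 27.13 tcp [532.    2.1  27. ] yaw 1.53 -> shift [-0.0003  0.0112 -0.    ] turn 0.0
84.964581219419 0.0
```

```bash
cat > col.py <<'E'
from h import *
for c,z in [("scene",60),("top",60)]:
    f=manip.grab_frame(c); h=cv2.cvtColor(f,cv2.COLOR_RGB2HSV)
    for n,lo,hi in [("purple",(125,60,30),(155,255,255)),("red",(165,110,40),(180,255,255)),("red",(0,150,40),(6,255,255))]:
        m=cv2.inRange(h,lo,hi); k,_,st,ce=cv2.connectedComponentsWithStats(m)
        for i in range(1,k):
            if st[i,4]>=4:
                p=onz(c,ce[i],z)
                if 520<p[0]<700 and -120<p[1]<80: print(c,n,st[i,:].tolist(),ce[i].round(1),p.round(0))
E
python3 col.py
```

```text
scene purple [262, 212, 4, 7, 23] [263.7 215.1] [592.   7.  60.]
```

play_rows([
  [[0, 0.002, 0, 0, 0.085], [0, 0.004, 0, 0, 0.085], [0, 0.006, 0, 0, 0.085], [0, 0.007, 0, 0, 0.085], [0, 0.008, 0, 0, 0.085], [0, 0.008, 0, 0, 0.085]],
])

```text
t: 27.73
tcp_pos: [540.3, 1.8, 27.0]
eef_rot: [3.141, 0.0, 1.53]
force: [-0.3, 0.4, -1.0]
width: 85.0
grasp_force: 0.0
```

```bash
python3 col.py;  python3 look.py scene,top tube,tube_cap
```

```text
scene purple [262, 213, 2, 5, 9] [262.6 215.2] [594.   9.  60.]
scene tube [([603.0, -40.7, -0.5], 0.39), ([556.8, 193.1, -2.0], 0.26)]
scene tube_cap []
top tube []
top tube_cap []
t 28.23 tcp [540.1   1.8  27. ] yaw 1.53 -> shift [-0.0003  0.0031  0.    ] turn 0.0
85.09742603675855 0.0
```

play_rows([
  [[0, -0.02, 0, 0, 0.085], [0, -0.05, 0, 0, 0.085], [0, -0.08, 0, 0, 0.085], [0.03, -0.11, 0, 0, 0.085], [0.06, -0.11, -0.03, 0, 0.085], [0.09, -0.11, -0.06, 0, 0.085], [0.09, -0.11, -0.06, 0, 0.085]],
])

```text
t: 28.82
tcp_pos: [436.5, 99.5, 91.6]
eef_rot: [3.134, -0.001, 1.532]
force: [2.1, -0.7, 0.2]
width: 84.9
grasp_force: 0.0
```

```bash
python3 col.py;  python3 look.py scene,top,wrist tube,tube_cap,trough; python3 -c "
from h import *
f=manip.grab_frame('scene');t=manip.grab_frame('top')
i=cv2.hconcat([cv2.resize(f[160:250,230:350],(400,300),interpolation=cv2.INTER_CUBIC),cv2.resize(t[110:200,260:380],(400,300),interpolation=cv2.INTER_CUBIC)])
cv2.imwrite('pics/d1.png',i[:,:,::-1])"
```

```text
top purple [291, 161, 6, 6, 28] [293.4 163.4] [602.  -4.  60.]
top red [308, 157, 12, 6, 33] [314.7 159.5] [614. -58.  60.]
scene tube []
scene tube_cap []
scene trough [([601.2, -44.8, 53.4], 0.66), ([390.0, -24.4, 1.5], 0.58)]
top tube [([612.9, -73.0, 70.7], 0.7)]
top tube_cap [([607.1, -3.0, 48.5], 0.44)]
top trough [([604.3, -43.3, 55.8], 0.78)]
wrist tube [([388.6, -21.1, 1.8], 0.24)]
wrist tube_cap []
wrist trough [([615.8, 184.1, 0.5], 0.57)]
t 29.67 tcp [433.8  96.2  87. ] yaw 1.53 -> shift [-0.0902  0.1131  0.0599] turn 0.0
84.7719742082821 0.0
```

View pics/d1.png

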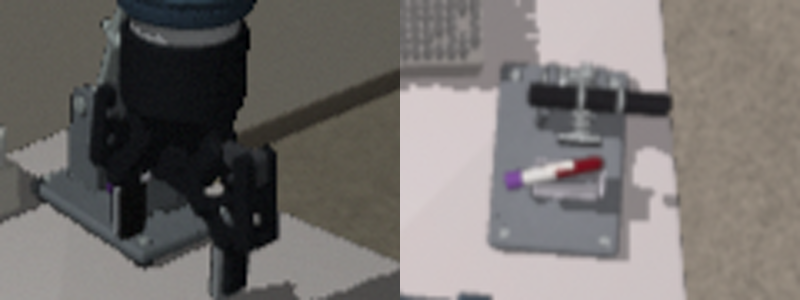

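```bash
python3 - <<'E'
from h import *
def inv(w):
    d=w[:2]-PO; c,s=np.cos(PY),np.sin(PY); return np.array([c*d[0]+s*d[1],-s*d[0]+c*d[1]]).round(1)
f=manip.grab_frame("top"); print(manip.masks_of("tube","top")[:1] and 1)
m=manip.masks_of("tube","top")
for d in m[:3]:
    ys,xs=np.nonzero(d["region"]); 
    if len(xs)<5: continue
    pts=np.c_[xs,ys].astype(np.float32); r=cv2.minAreaRect(pts); print(round(d["conf"],2),len(xs),r)
    b=cv2.boxPoints(r); e=sorted(b.tolist())
    for side in (e[:2],e[2:]):
        q=np.mean(side,0); print(q,[inv(onz("top",q,z)) for z in (55,64,71)])
mm=f[120:190,280:340]
cv2.imwrite("pics/e.png",mm[:,:,::-1])
E
```

```text
1
0.64 122 ((305.6538391113281, 160.76922607421875), (4.510670185089111, 27.652374267578125), 78.69007110595703)
[292.09616089 163.48075867] [array([-4.1, 42.1]), array([-5.8, 42.8]), array([-7.2, 43.3])]
[319.21151733 158.05769348] [array([ 15. , -26.5]), array([ 13.1, -25.2]), array([ 11.6, -24.2])]
```

```bash
python3 -c "
from h import *
mv([512,2.8,27],1.529)"
```

```text
t 29.92 tcp [433.8  96.2  87. ] yaw 1.53 -> shift [-0.0902  0.0819  0.06  ] turn 0.1
```

play_rows([
  [[-0.03, 0.0, 0.02, 0, 0.085], [-0.06, 0.01, 0.04, 0, 0.085], [-0.09, 0.03, 0.06, 0, 0.085], [-0.09, 0.06, 0.06, 0, 0.085], [-0.09, 0.085, 0.06, 0, 0.085], [-0.09, 0.1, 0.06, 0, 0.085], [-0.09, 0.106, 0.06, 0, 0.085], [-0.09, 0.109, 0.06, 0, 0.085]],
])

```text
t: 30.58
tcp_pos: [539.6, 1.7, 26.9]
eef_rot: [-3.142, 0.0, 1.53]
force: [-0.2, 0.1, -0.3]
width: 85.1
grasp_force: 0.0
```

play_rows([
  [[0, 0.002, 0, 0, 0.085], [0, 0.004, 0, 0, 0.085], [0, 0.006, 0, 0, 0.085], [0, 0.008, 0, 0, 0.085], [0, 0.009, 0, 0, 0.085], [0, -0.02, 0, 0, 0.085], [0, -0.05, 0, 0, 0.085], [0, -0.08, 0, 0, 0.085]],
])

```text
t: 31.25
tcp_pos: [458.1, 5.2, 26.9]
eef_rot: [3.141, 0.0, 1.53]
force: [-0.2, -0.8, 1.0]
width: 85.4
grasp_force: 0.0
```

```bash
cat > ax.py <<'E'
from h import *
def inv(w):
    d=np.array(w[:2])-PO; c,s=np.cos(PY),np.sin(PY); return np.array([c*d[0]+s*d[1],-s*d[0]+c*d[1]]).round(1)
f=manip.grab_frame("top")
cv2.imwrite("pics/last.png",f[:,:,::-1])
for n in ["tube","tube_cap"]:
  for d in manip.pinpoint(n,"top")[:2]: print(n,np.round(d["centre"],1),inv(d["centre"]),round(d["conf"],2))
for d in manip.masks_of("tube","top")[:2]:
    ys,xs=np.nonzero(d["region"])
    if len(xs)<5: continue
    r=cv2.minAreaRect(np.c_[xs,ys].astype(np.float32)); print(round(d["conf"],2),len(xs),r[1],r[2])
    e=sorted(cv2.boxPoints(r).tolist(),key=lambda p:p[0])
    for side in (e[:2],e[2:]):
        q=np.mean(side,0); print(q,[inv(onz("top",q,z)) for z in (57,66)])
s=manip.get_state(); print(s["t"],s["tcp_pos"].round(1),s["eef_rot"][2])
E
python3 ax.py
```

```text
tube [590.1 -72.7  67.4] [-14. -30.] 0.45
tube_cap [615.9  -6.1  47.8] [ 9.  37.6] 0.72
0.52 123 (27.460264205932617, 4.7105326652526855) 15.52410888671875
[291.74215698 159.92837524] [array([ 4.7, 43.8]), array([ 2.9, 44.4])]
[318.20059204 167.2779541 ] [array([ -9.6, -24.9]), array([-11.2, -23.6])]
31.45 [459.    5.1  27.3] 1.5295111994014314
```

```bash
python3 -c "
from h import *
mv(P(-61,-54,56),1.529);mv(P(-61,-32,56),1.529)"
```

```text
t 31.45 tcp [459.    5.1  27.3] yaw 1.53 -> shift [-0.0963  0.0871 -0.0286] turn 0.0
t 31.45 tcp [459.    5.1  27.3] yaw 1.53 -> shift [-0.0743  0.0871 -0.0286] turn 0.0
```

play_rows([
  [[-0.03, 0, -0.02, 0, 0.085], [-0.06, 0, -0.05, 0, 0.085], [-0.0963, 0.02, -0.07, 0, 0.085], [-0.0963, 0.055, -0.07, 0, 0.085], [-0.0963, 0.087, -0.06, 0, 0.085], [-0.0963, 0.087, -0.04, 0, 0.085], [-0.0963, 0.087, -0.0286, 0, 0.085], [-0.0963, 0.087, -0.0286, 0, 0.085]],
])

```text
t: 32.12
tcp_pos: [540.4, -94.0, 52.6]
eef_rot: [-3.136, -0.002, 1.53]
force: [-0.5, 0.4, 0.4]
width: 85.3
grasp_force: 0.0
```

play_rows([
  [[0.004, 0, 0, 0, 0.085], [0.008, 0, 0, 0, 0.085], [0.011, 0, 0, 0, 0.085], [0.014, 0, 0, 0, 0.085], [0.017, 0, 0, 0, 0.085], [0.02, 0, 0, 0, 0.085], [0.022, 0, 0, 0, 0.085], [0.022, 0, 0, 0, 0.085]],
])

```text
t: 32.78
tcp_pos: [543.1, -72.2, 55.8]
eef_rot: [3.141, 0.0, 1.53]
force: [0.1, 0.2, -0.8]
width: 85.2
grasp_force: 0.0
```

```bash
python3 ax.py; python3 look.py scene tube,tube_cap; python3 col.py
```

```text
tube [589.4 -67.8  68.3] [-14.9 -25.1] 0.68
tube [618.3  -1.8  45.5] [11.2 42. ] 0.35
tube_cap [615.5   1.9  46.7] [ 8.3 45.6] 0.4
0.74 1224 (31.39119529724121, 58.048797607421875) 4.763641834259033
[287.53451538 155.58621597] [array([15.2, 55.2]), array([13.3, 55.7])]
[318.81729126 158.1931076 ] [array([ 14.1, -25.2]), array([ 12.2, -24. ])]
0.43 72 (17.392528533935547, 4.110960960388184) 18.434947967529297
[289.75003052 158.75001526] [array([ 7.4, 49. ]), array([ 5.5, 49.6])]
[306.25003052 164.25001526] [array([-3.9,  6.1]), array([-5.6,  7. ])]
32.9833 [543.  -72.8  55.6] 1.5297585294408127
scene tube [([428.5, 77.5, 4.1], 0.52), ([602.9, -67.8, 50.4], 0.44)]
scene tube_cap [([610.2, 2.8, 56.0], 0.67)]
t 33.18 tcp [543.  -72.8  55.5] yaw 1.53 -> shift [ 0.0741 -0.0029  0.0285] turn 0.0
85.11303197004358 0.0
scene purple [259, 211, 7, 7, 39] [261.8 214. ] [600.   6.  60.]
scene red [273, 206, 10, 5, 25] [277.7 208.2] [598. -48.  60.]
top purple [289, 159, 5, 6, 25] [291.  161.8] [606.   2.  60.]
```

play_rows([
  [[-0.015, 0, 0, 0, 0.085], [-0.02, 0, -0.02, 0, 0.085], [-0.02, -0.03, -0.02, 0, 0.085], [-0.02, -0.07, -0.02, 0, 0.085], [-0.02, -0.11, -0.02, 0, 0.085], [-0.02, -0.14, -0.02, 0, 0.085], [-0.02, -0.14, -0.02, 0, 0.085]],
])

```text
t: 33.87
tcp_pos: [395.9, -84.7, 73.7]
eef_rot: [-3.135, -0.003, 1.529]
force: [-0.1, -0.5, -0.6]
width: 85.0
grasp_force: 0.0
```

```bash
python3 ax.py; python3 look.py scene tube,tube_cap; python3 col.py
```

```text
tube [600.5 -72.   54.6] [ -3.6 -28.9] 0.47
tube [667.9 -48.9  94.7] [62.8 -3. ] 0.28
tube_cap [608.8   2.8  53.2] [ 1.6 46.2] 0.66
0.64 115 (26.242372512817383, 4.484456539154053) 4.763641834259033
[290.88964844 161.32415771] [array([ 0.9, 45.7]), array([-0.9, 46.3])]
[317.04138184 163.503479  ] [array([  0. , -21.4]), array([ -1.8, -20.2])]
34.0667 [403.7 -87.6  76.3] 1.5294649945560421
scene tube [([606.7, -68.5, 49.0], 0.43)]
scene tube_cap [([606.1, 3.6, 56.4], 0.51)]
t 34.27 tcp [403.2 -87.2  75.7] yaw 1.53 -> shift [0.0942 0.1362 0.0488] turn 0.1
85.02021461591414 0.0
scene purple [259, 211, 7, 7, 38] [261.8 213.9] [600.   6.  60.]
scene red [273, 206, 10, 5, 25] [277.6 208.2] [598. -48.  60.]
top purple [289, 159, 5, 6, 25] [291.  161.8] [606.   2.  60.]
top red [306, 162, 13, 4, 34] [312.8 163.8] [603. -53.  60.]
```

```bash
python3 -c "
from h import *
mv([623.2,-17,300],1.529);mv([623.2,-17,217],1.529)"
```

```text
t 34.37 tcp [402.7 -87.   75.5] yaw 1.53 -> shift [ 0.0789  0.2174 -0.2245] turn 0.1
t 34.37 tcp [402.7 -87.   75.5] yaw 1.53 -> shift [ 0.0789  0.2174 -0.1415] turn 0.1
```

play_rows([
  [[0.01, 0.01, -0.035, 0, 0.04], [0.02, 0.02, -0.07, 0, 0.04], [0.03, 0.03, -0.11, 0, 0.04], [0.04, 0.045, -0.145, 0, 0.04], [0.05, 0.06, -0.18, 0, 0.04], [0.06, 0.085, -0.21, 0, 0.04], [0.07, 0.115, -0.225, 0, 0.04], [0.079, 0.15, -0.225, 0, 0.04]],
])

```text
t: 35.03
tcp_pos: [558.6, -13.6, 306.1]
eef_rot: [3.133, 0.002, 1.53]
force: [0.2, 0.2, 0.9]
width: 40.0
grasp_force: 0.0
```

```bash
python3 look.py top,wrist handle,lever_pivot,tube; python3 -c "
from h import *
mv([623.2,-17,300],1.529);mv([623.2,-17,217],1.529)"
```

```text
top handle []
top lever_pivot []
top tube []
wrist handle [([622.1, -45.2, 235.2], 0.95)]
wrist lever_pivot [([668.2, -39.8, 87.9], 0.86), ([601.3, -43.7, -1.0], 0.58)]
wrist tube [([608.1, -72.2, 55.0], 0.67)]
t 35.53 tcp [554.9 -14.4 301. ] yaw 1.529 -> shift [ 0.0153 -0.0125  0.274 ] turn 0.0
40.143168447508664 0.0
t 35.53 tcp [554.9 -14.4 301. ] yaw 1.529 -> shift [0.0003 0.0684 0.001 ] turn 0.0
t 35.53 tcp [554.9 -14.4 301. ] yaw 1.529 -> shift [0.0003 0.0683 0.084 ] turn 0.0
```

play_rows([
  [[0, 0.03, 0, 0, 0.05], [0, 0.06, 0, 0, 0.05], [0, 0.0684, 0, 0, 0.05], [0, 0.0684, 0.02, 0, 0.05], [0, 0.0684, 0.045, 0, 0.05], [0, 0.0684, 0.065, 0, 0.05], [0, 0.0684, 0.08, 0, 0.05], [0, 0.0684, 0.084, 0, 0.05]],
])

```text
t: 36.2
tcp_pos: [621.5, -16.8, 213.5]
eef_rot: [-3.136, -0.001, 1.529]
force: [-0.3, 0.0, 0.1]
width: 49.7
grasp_force: 0.0
```

play_rows([
  [[0, 0, 0, 0, 0.05], [0, 0, 0, 0, 0.01], [0, 0, 0, 0, 0.01], [0, 0, 0, 0, 0.01], [0, 0, 0, 0, 0.01], [0, 0, 0, 0, 0.01]],
], force=40)

```text
t: 36.7
tcp_pos: [624.3, -17.2, 218.5]
eef_rot: [3.139, 0.001, 1.53]
force: [-2.5, 0.5, 6.4]
width: 14.3
grasp_force: 39.1
```

```bash
python3 -c "
from h import *
manip.grab_frame('wrist');mv([623.2,-17,217],1.529);s=manip.get_state();print(s['force'],s['width'],s['joint_positions'])
c,n=np.cos(PY),np.sin(PY)
# arc: shift rel. start in tool frame (x: 0, y: forward neg, z: down pos)
for a in np.linspace(0,1.25,26):
    e=1.25-a; print(round(a,2),round(-150*(np.cos(e)-np.cos(1.25)),1),round(150*(np.sin(1.25)-np.sin(e)),1))
"
```

```text
t 36.75 tcp [624.3 -17.2 218.5] yaw 1.53 -> shift [ 0.0001 -0.0011  0.0015] turn 0.0
[-2.83042376  0.61618026  5.94192061] 14.848192430500243 [-2.17176865e-01  2.98527240e-01  1.49047415e+00 -1.93384753e-04
  1.35039883e+00 -1.75962343e-01]
0.0 -0.0 0.0
0.05 -7.1 2.5
0.1 -14.0 5.4
0.15 -20.7 8.7
0.2 -27.3 12.2
0.25 -33.7 16.1
0.3 -40.0 20.3
0.35 -45.9 24.8
0.4 -51.7 29.7
0.45 -57.2 34.7
0.5 -62.5 40.1
0.55 -67.4 45.7
0.6 -72.1 51.6
0.65 -76.5 57.7
0.7 -80.6 63.9
0.75 -84.3 70.4
0.8 -87.8 77.1
0.85 -90.9 83.9
0.9 -93.6 90.9
0.95 -96.0 98.0
1.0 -98.0 105.2
1.05 -99.7 112.5
1.1 -101.0 119.9
1.15 -102.0 127.4
1.2 -102.5 134.9
1.25 -102.7 142.3
```

play_rows([
  [[0, -0.0071, 0.0025, 0, 0.01], [0, -0.014, 0.0054, 0, 0.01], [0, -0.0207, 0.0087, 0, 0.01], [0, -0.0273, 0.0122, 0, 0.01], [0, -0.0337, 0.0161, 0, 0.01], [0, -0.04, 0.0203, 0, 0.01], [0, -0.0459, 0.0248, 0, 0.01], [0, -0.0517, 0.0297, 0, 0.01]],
])

```text
t: 37.42
tcp_pos: [572.0, -14.5, 186.6]
eef_rot: [3.14, -0.001, 1.53]
force: [1.2, 3.5, 7.8]
width: 14.5
grasp_force: 41.9
```

play_rows([
  [[0, -0.0055, 0.005, 0, 0.01], [0, -0.0108, 0.0104, 0, 0.01], [0, -0.0157, 0.016, 0, 0.01], [0, -0.0204, 0.0219, 0, 0.01], [0, -0.0248, 0.028, 0, 0.01], [0, -0.0289, 0.0342, 0, 0.01], [0, -0.0326, 0.0407, 0, 0.01], [0, -0.0361, 0.0474, 0, 0.01]],
])

```text
t: 38.08
tcp_pos: [536.6, -13.0, 139.2]
eef_rot: [3.139, -0.001, 1.53]
force: [7.3, 4.9, 2.6]
width: 14.4
grasp_force: 42.1
```

```bash
python3 look.py scene,wrist,top handle,tube; python3 -c "
from h import *
s=manip.get_state();print(s['force'],s['tcp_pos'])"
```

```text
scene handle [([531.9, -42.1, 154.7], 0.83)]
scene tube [([605.9, -69.5, 50.6], 0.39)]
wrist handle [([536.2, -40.8, 157.8], 0.84)]
wrist tube []
top handle []
top tube []
t 38.68 tcp [536.3 -12.9 139. ] yaw 1.53 -> shift [0.0145 0.0061 0.1121] turn 0.0
14.590346575471658 41.59028470516205
[ 6.79934369  3.91517664 -0.71907092] [536.28309393 -12.94801163 139.04401928]
```

play_rows([
  [[0, -0.0031, 0.0068, 0, 0.01], [0, -0.0058, 0.0138, 0, 0.01], [0, -0.0082, 0.0209, 0, 0.01], [0, -0.0102, 0.0281, 0, 0.01], [0, -0.0119, 0.0354, 0, 0.01], [0, -0.0132, 0.0428, 0, 0.01], [0, -0.0142, 0.0503, 0, 0.01], [0, -0.0142, 0.0503, 0, 0.01]],
])

```text
t: 39.35
tcp_pos: [522.4, -12.4, 88.6]
eef_rot: [3.14, -0.001, 1.529]
force: [6.9, 4.5, 4.9]
width: 14.7
grasp_force: 44.2
```

```bash
python3 look.py scene,wrist,top handle,tube,lever_pivot; python3 -c "
from h import *
s=manip.get_state();print(s['force'],s['tcp_pos'])"
```

```text
scene handle [([521.7, -40.6, 109.0], 0.79), ([555.6, 195.0, -1.8], 0.27)]
scene tube [([601.4, -67.2, 47.7], 0.67)]
scene lever_pivot [([668.2, -49.5, 93.7], 0.93)]
wrist handle [([524.0, -40.9, 109.9], 0.61)]
wrist tube []
wrist lever_pivot [([669.0, -41.4, 91.9], 0.8)]
top handle [([667.7, -49.9, 93.9], 0.48)]
top tube []
top lever_pivot [([670.3, -47.3, 94.9], 0.95)]
t 40.1 tcp [522.6 -12.4  89.6] yaw 1.53 -> shift [0.0146 0.0198 0.0627] turn 0.0
14.595904982921448 44.115378856658936
[6.36070677 4.16531947 5.55324447] [522.57038175 -12.41698773  89.61349559]
```

play_rows([
  [[0, -0.0002, 0.003, 0, 0.01], [0, -0.0004, 0.006, 0, 0.01], [0, -0.0006, 0.009, 0, 0.01], [0, -0.0007, 0.012, 0, 0.01], [0, -0.0007, 0.0145, 0, 0.01], [0, -0.0007, 0.0155, 0, 0.01], [0, -0.0007, 0.0155, 0, 0.01], [0, -0.0007, 0.0155, 0, 0.01]],
])

```text
t: 40.77
tcp_pos: [521.6, -12.4, 74.4]
eef_rot: [3.14, -0.001, 1.53]
force: [2.8, 5.0, 10.6]
width: 14.6
grasp_force: 45.2
```

```bash
python3 look.py scene,wrist handle,tube,tube_cap,foot_pad; python3 -c "
from h import *
s=manip.get_state();print(s['force'],s['tcp_pos'])"
```

```text
scene handle [([519.8, -39.1, 91.6], 0.62)]
scene tube [([606.6, -68.8, 50.4], 0.6), ([605.4, -43.9, 60.3], 0.16)]
scene tube_cap [([611.0, 3.8, 56.4], 0.62)]
scene foot_pad [([519.6, -39.3, 95.9], 0.33)]
wrist handle [([521.0, -41.2, 98.1], 0.61)]
wrist tube []
wrist tube_cap [([610.9, 0.9, 53.6], 0.63)]
wrist foot_pad [([604.2, -43.5, 64.4], 0.94)]
t 41.37 tcp [521.6 -12.4  74.5] yaw 1.53 -> shift [0.0146 0.0209 0.0475] turn 0.0
14.498781395062643 45.18772602081299
[2.81131393 4.70058284 9.58589445] [521.58160762 -12.39389551  74.45325275]
```

```bash
python3 -c "
from h import *
print(manip.sign_off())"
```

```text
the job is handed in; nothing more can be done
None
```

The job is handed in: the long tube lies in the press trough with its round end at or within a few mm of the stop and its cap out of the open end, and the arm is holding the lever about level (handle about 92 mm up) with about 10 N measured at the wrist; the hand-in returned no verdict, so I don't know whether it passed.

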